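# Clamp a block under a ratchet hold-down

### The job

Get the aluminium block held in the ratchet hold-down: draw the toothed rail up by its T-handle, click by click but never hard up against its top stop, until the pawl holds the foot clear above the block and you can let go. Slide the block along its channel under the foot until it sits gently but fully home, with the end stop's plunger pushed right in, then press the pawl's thumb lever, gently, and keep it down until the foot has sunk onto the block, and let go. Leave the tray, the screwdriver and the oil bottle alone.

Things in the scene. Friction and masses are not known exactly. Their poses are not given: they have to be found in the camera images.
- fixture: Grey hold-down fixture bolted to the bench. Origin: on the bench top below the foot; x runs along the channel to the end stop and rail, z up. Base plate 290 x 130 mm, x -190 to 100, top at z 20. Channel between strips 5 mm high at y +-16.5. Rail 20 x 16 mm at x 60, y 0; column 155 mm high at its -y side (y -38 to -14); teeth and pawl, with a bracket up to z 98 and y 47, at its +y side.
- rail (a joint): Rail height, m: 0 at the bottom, 0.057 at the top stop; above 0.055 counts as hard against it. Let down, it hangs on the pawl at about 0.011, 0.024, 0.037 or 0.050, which clicks in within 1 mm above these; only 0.037 and 0.050 clear the block. Mass 0.65 kg, friction 1 N, damper 80 N per m/s: raise at about 0.05 m/s; freed, it sinks at 0.065 m/s.
- handle (a point): Centre of the T-handle on top of the rail, a dark bar 80 mm long (fixture x), 16 mm wide (y), 16 mm high, at fixture x 60, y 0, 214 mm + the rail's value above the bench. Grip it across y from above; it moves with the rail.
- lever (a joint): Angle of the sprung pawl lever, rad: 0 at rest, pawl in the teeth (up to about 0.08 while it rides over a tooth); 0.30 fully down at its stop. The loaded pawl is clear of the teeth from about 0.1 on. Pivot along fixture x at y 32, z 85 mm. Pressing it free takes about 4 N at the thumb plate; it springs back when let go.
- lever_pad (a point): Centre of the top face of the thumb plate at the end of the pawl's tail, 34 mm (x) x 36 mm (y), 6 mm thick: fixture x 60, y 115, z 108 mm at rest. Pressed straight down it travels about 24 mm and shifts about 3 mm in y. Nothing stands above it. Press with less than 20 N.
- bar: Loose aluminium block, 130 mm (own x, along the channel) x 30 mm (y) x 36 mm (z), 0.3 to 0.5 kg. Origin: centre of its underside. It starts lying in the channel on the base plate, 1.5 mm play each side, lightly oiled (friction 0.25), on the robot's side of the foot, its far end 8 to 27 mm short of the foot's near face (fixture x -18).
- bar_end (a point): Centre of the block's far (+x) end face, 15 mm above its underside.
- tray: Bystander: open plywood tray, 200 x 130 x 50 mm, with dark steel parts in it. Origin: centre of its underside.
- screwdriver: Bystander: screwdriver lying on the bench. Origin: its underside.
- oil: Bystander: small white bottle, 52 mm across, 120 mm high, standing on the bench. Origin: centre of its underside.
- foot_sole (a point): Centre of the underside of the foot, a dark block 26 (x) x 44 mm on an arm of the rail, at fixture x -5, y 0, 27 mm + the rail's value above the bench. The block's top is 56 mm above the bench, so the foot rests on it with the rail at 0.029.
- plunger (a joint): How far the end stop's plunger is pushed in, m: 0 at the start, 0.005 bottomed (block home; it stays in). A dark pin 12 mm across, on the channel's axis 15 mm above the base plate, 1 N to push, 6 mm out of a steel block 12 x 28 x 30 mm fixed in the channel beyond the foot. The block is set by hand: the pin's tip starts anywhere from fixture x 10 to 31 mm. Push with under 12 N.
Mind the look-alikes: they are no part of the job. There is more than one size of the bar; the one meant has the size given above.

How it is judged (in metres and radians):
On the way, in this order (a step that is already met when the one before it is completed fails the run):
1. the rail hangs on the pawl, let go, with the foot clear above the block (rail above 0.034 m) (value of joint rail above 0.034 m and velocity of joint rail between -0.005 and 0.005 m/s and contact force between the fingers and rail below 0.3 N), for 0.3 s.
2. the block is home, the end stop's plunger pushed in by it to within 1.2 mm of its end, with the rail still held up (value of joint plunger above 0.0038 m and value of joint rail above 0.034 m), for 0.2 s.
At the end, for the whole second after the job is handed in: The block lies flat in the channel under the foot (its far end beyond fixture x = 12 mm), home with the stop's plunger pushed in (over 3.8 of its 5 mm), the foot rests on it (rail at 0.029 m within 2 mm), the lever has sprung back (below 0.16 rad) and all is at rest (value of joint plunger above 0.0038 m and value of joint rail between 0.027 and 0.031 m and angle between bar's own z axis and vertical below 0.05 rad and value of joint lever below 0.16 rad and linear speed of bar below 0.01 m/s and x of bar_end in the frame of fixture above 0.012 m and z of bar_end in the frame of fixture below 0.038 m); the robot touches nothing.
It fails at once if the rail is run up against its top stop (above 0.055 m) (value of joint rail above 0.055 m).
It fails at once if the block is pushed against the stop's plunger with more than 12 N (contact force between bar and plunger above 12 N).
It fails at once if the lever is pressed with more than 20 N (contact force between the arm and lever above 20 N).
It fails at once if the tray, the screwdriver or the oil bottle is moved by more than 20 mm or the bottle tipped (distance of any of tray, screwdriver, oil from where it was at the start of the episode above 0.02 m or angle between oil's own z axis and vertical above 0.3 rad).
It also fails if it takes over 69 s, if anything falls off the work surface, if the arm or the gripper's body presses on something with over 40 N, if the wrist force passes 120 N, or if a joint passes its speed limit or range.

### The arm

A 6-joint arm with a two-finger parallel gripper is mounted at the origin on the work surface. World frame = base frame: x ahead of the robot, y to its left, z up, the work surface at z = 0. Lengths are in mm, angles in rad, forces in N, time in s.
With the tool pointing down it reaches from about 350 to 775 mm from the base axis. Payload 7.3 kg.
Tool frame: the origin (TCP) lies at the very end of the fingers, on their centre line; the grasp point (between the pads) lies 19 mm behind it (bot.grip_point_offset is the distance from the TCP to the grasp point, in mm); z points along the fingers, y is the line along which they close (so a half turn about z gives the same grasp; the last joint's range is limited). The gripper opens to 92 mm and grips with 3 to 60 N. Pads are 19 mm wide; open, the fingers measure 130 mm over their backs; the gripper's body (75 mm by 190 mm) begins 47 mm behind the grasp point.
Start: joints at [-1.401, 0.342, 1.524, -0, 1.275, -0.146], TCP at [163.075, -499.05, 226.741] pointing down, gripper open.
Joint ranges: [-2.53, 2.53], [-0.77, 2.02], [0.04, 2.7], [-1, 4.14], [0.28, 2.66], [-3.11, 3.11]. Speed limits (rad/s): [2.57, 2.57, 3.14, 3.14, 3.14, 3.14].

### API

Orientations are given as [roll, pitch, yaw] about the fixed x, y, z axes, in that order (R = Rz(yaw) Ry(pitch) Rx(roll)).
In Python, from plant import bot gives the robot as it stands. The module is installed in compiled form; this text tells all that it offers.
- The arm moves only by the shell command python3 -m jog 'ROWS' [OPENING]. ROWS is JSON, a list of rows, each a list of 6 numbers: the shift along the tool's x, y, z in mm, then the turn, a rotation vector about the tool's x, y, z in rad. In form: [[dx, dy, dz, rx, ry, rz], ...]. A call has 1 to 12 rows; each row shifts and turns the commanded pose from where the row before left it, along the tool's axes as they then stand; what a row does not reach is not made up. A row lasts 1/10 s, in which the tool goes at most 50 mm and 8.59 degrees, less where a joint would pass 70% of its speed; a pose out of reach is approached as far as the arm can. A call with a gripper value outside its range is refused whole. OPENING is the opening in per cent of the stroke, from 0 (shut) to 100 (fully open), set as the call begins (- or left out, the last holds). The fingers move at their own pace and stop on an object; the grip force is fixed at half the most. Time passes only in rows, so rows that do not move let the fingers close. It gives the time, the measured TCP pose, the force, the opening and the grip force at its end, in the units of the state.
- bot.get_obs(): the state, without advancing time (a new reading comes with each control period).
- bot.capture(name): name is "scene" or "top" or "wrist"; returns the picture (420x560x3 uint8, red, green, blue); there is no depth.
- bot.camera_model(name): a dict with "fx", "fy", "cx", "cy" (pixels), "position" and "orientation" of the camera in the world; the wrist camera has in their place "T_tool_cam" (4x4, takes a point from camera to tool coordinates, whose origin is the TCP and whose axes are the flange's). Camera axes: x right, y down, z forward; pixel columns grow to the right and rows downward; lengths in mm; the calibration is good to about 2 mm. A picture is of the moment at which its call begins: read the wrist's pose just before it. camera_model takes no time and is no camera call.
- bot.close_job(): hands the job in; it is judged then, once.
Trained networks look in the newest picture that a camera, given by its name, has taken for a name from the list of things; names that differ only in an ending like _2 or _b are one class to them, and where a whole thing is asked for, a point or a joint stands for the part that bears it (a point fixed in the world has none). Each returns a list of dicts, best first, with "p" (0 to 1); they miss things now and then, are a little off and sometimes report something else, mostly with a low value. They report only what shows in the picture. A call takes as long as a camera call. They do not tell look-alikes from the thing itself.
- bot.outline_of(target, camera): "mask" (420x560 bool, what is visible of it) and "pixel" ([column, row] in pixels, amid what is visible of it).
The state is a dict: "time": time; "joint_positions": joint angles; "dq": joint speeds; "tau": joint torques, N m; "tool_pos": TCP position; "tcp_rot": TCP orientation; "contact_force": force on the tool from outside, world axes, zero at the start; "moment": the same for the moment, N m; "grip_width": finger opening in mm; "finger_force": force on a finger pad.
Only numpy, scipy, OpenCV 4.12 (cv2) and the standard library are available. Lean on these libraries where they do the work, as an engineer would, in place of code of your own. Each camera call takes 0.05 s, during which the arm holds its last target. There are 200 camera calls.

## Working session

There is one attempt and no reset: what is moved stays moved. The work goes in short steps, Python scripts to look and compute and a shell command to move; the robot and the scene stay as the last step left them, time stands still between calls to the robot, and variables do not carry over. Pictures are saved under pics/ and viewed, at most 10 in all, crops included, and the job is handed in when it is done.

```bash
mkdir -p pics; python3 - <<'E'
from plant import bot
import cv2,numpy as np
o=bot.get_obs();print(o)
ims=[]
for c in("scene","top"):
    im=bot.capture(c);cv2.imwrite(f"pics/{c}.png",im[...,::-1]);ims.append(im)
    print(c,bot.camera_model(c))
    for n in("handle","lever_pad","bar","bar_end","foot_sole","plunger","rail","lever","fixture","tray","oil","screwdriver"):
        for r in bot.outline_of(n,c)[:3]: print(c,n,round(r["p"],2),r["pixel"],r["mask"].sum())
print(bot.camera_model("wrist"))
E
```

```text
{'time': 0.0, 'joint_positions': array([-1.40100630e+00,  3.42715822e-01,  1.52501590e+00,  8.54853195e-06,
        1.27539157e+00, -1.46008448e-01]), 'dq': array([-1.29119631e-03,  1.03637188e-03, -1.44557556e-03, -5.92554944e-04,
        6.16743894e-05, -2.17616125e-03]), 'tau': array([-2.32031991e-03, -4.31238198e+01, -2.44221103e+01,  7.15794484e-02,
        5.61091723e-02, -1.27075969e-04]), 'tool_pos': array([ 163.00253034, -498.62878449,  226.0489345 ]), 'tcp_rot': array([-3.14007949e+00, -2.30780349e-04,  3.15795802e-01]), 'contact_force': array([-0.23124528,  0.06895746, -0.26526735]), 'moment': array([-0.0407914 ,  0.03292555, -0.03911701]), 'finger_force': 0.0, 'grip_width': 91.3639364250499}
scene {'fx': 452.2712556548642, 'fy': 452.2712556548642, 'cx': 272.6918590547396, 'cy': 217.0167616162871, 'position': array([1580.54549254,   80.00843479, 1000.05757752]), 'orientation': array([-2.24639232, -0.00771448,  1.63198847])}
scene handle 0.92 [266.0, 244.3] 412
scene lever_pad 0.49 [301.0, 259.6] 272
scene bar 0.88 [279.5, 231.8] 309
scene bar 0.79 [213.7, 222.6] 642
scene 
[... 1105 characters left out ...]
p rail 0.91 [289.1, 176.4] 548
top lever 0.83 [252.0, 162.6] 334
top fixture 0.96 [288.0, 201.1] 4500
top fixture 0.17 [289.6, 176.1] 595
top tray 0.92 [425.3, 175.2] 3670
top oil 0.68 [154.7, 181.0] 408
top screwdriver 0.68 [199.4, 269.8] 365
{'fx': 312.3254901975854, 'fy': 312.3254901975854, 'cx': 279.9115428731179, 'cy': 214.6335700580753, 'T_tool_cam': array([[-1.93970217e-04, -9.54734781e-01, -2.97458334e-01,
         8.06600518e+01],
       [ 9.99999487e-01, -4.81039769e-04,  8.91873755e-04,
         5.24107755e-01],
       [-9.94592182e-04, -2.97458008e-01,  9.54734384e-01,
        -1.57775447e+02],
       [ 0.00000000e+00,  0.00000000e+00,  0.00000000e+00,
         1.00000000e+00]])}
```

View pics/scene.png

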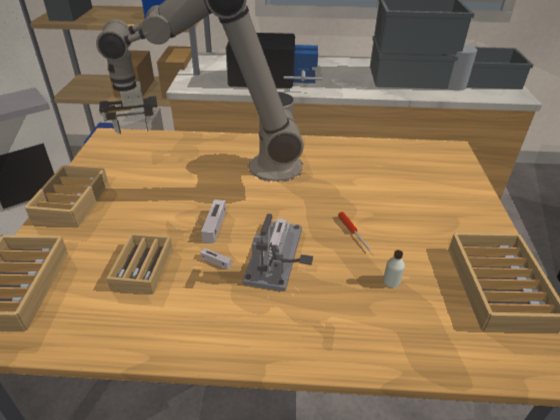

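View pics/top.png

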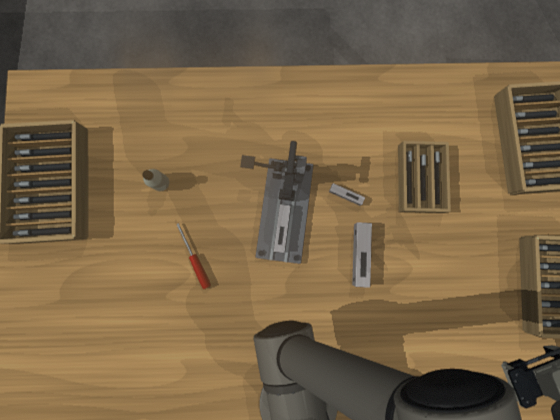

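```bash
cat > h.py <<'E'
from plant import bot
import numpy as np, cv2
from scipy.spatial.transform import Rotation as R
def cam(c,o=None):
    m=bot.camera_model(c)
    if c=="wrist":
        T=np.eye(4);T[:3,:3]=R.from_euler("xyz",o["tcp_rot"]).as_matrix();T[:3,3]=o["tool_pos"]
        T=T@m["T_tool_cam"];return m,T[:3,:3],T[:3,3]
    return m,R.from_euler("xyz",m["orientation"]).as_matrix(),np.array(m["position"])
def at_z(C,px,z):
    m,r,p=C;d=r@[(px[0]-m["cx"])/m["fx"],(px[1]-m["cy"])/m["fy"],1]
    return p+d*(z-p[2])/d[2]
def proj(C,P):
    m,r,p=C;q=(np.atleast_2d(P)-p)@r
    return np.c_[q[:,0]/q[:,2]*m["fx"]+m["cx"],q[:,1]/q[:,2]*m["fy"]+m["cy"]]
def fixw(f,P):  # f=(x,y,yaw)
    P=np.atleast_2d(np.array(P,float));c,s=np.cos(f[2]),np.sin(f[2])
    return np.c_[f[0]+c*P[:,0]-s*P[:,1],f[1]+s*P[:,0]+c*P[:,1],P[:,2]]
E
python3 - <<'E'
from h import *
C=cam("top");S=cam("scene")
for n,px,z in(("handle",(289.7,174.6),214),("pad",(248,161),108),("nl",(256,260),20),("nr",(300,263),20),("fr",(312,165),20),("bar",(282,227),56),("oil",(154,181),100),("sd",(199,270),10)):
    print(n,at_z(C,px,z).round(1))
print("scene handle",at_z(S,(266,244.3),214),at_z(S,(306,260),108))
im=bot.capture("top")[130:280,180:380];cv2.imwrite("pics/t4.png",cv2.resize(im[...,::-1],None,fx=4,fy=4,interpolation=cv2.INTER_CUBIC))
E
```

```text
handle [590.3  15.3 214. ]
pad [651.2 121.8 108. ]
nl [388.4 110.1  20. ]
nr [377.  -13.1  20. ]
fr [656.8 -56.2  20. ]
bar [476.9  35.2  56. ]
oil [604.3 372.4 100. ]
sd [364.3 271.5  10. ]
scene handle [714.89026657  15.71970232 214.        ] [656.00624136 124.43257708 108.        ]
```

View pics/t4.png

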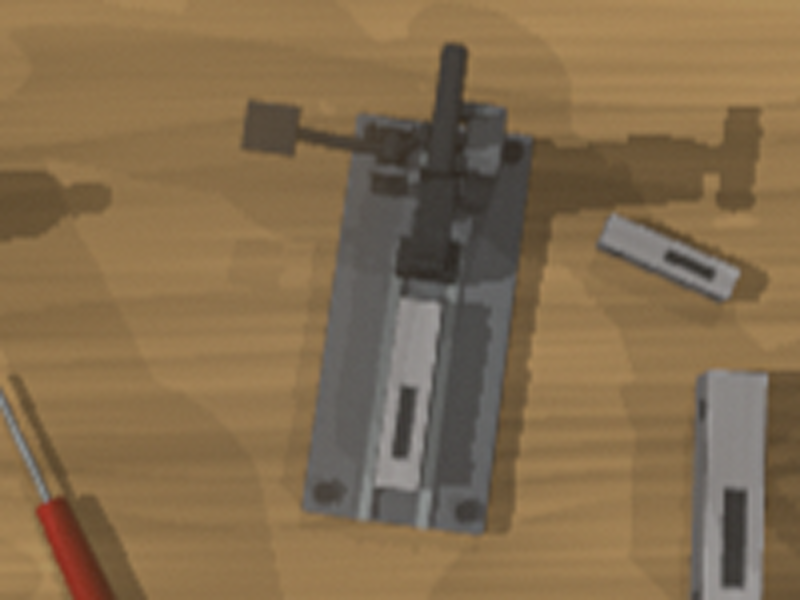

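```bash
python3 - <<'E'
from h import *
from scipy.optimize import least_squares
C=cam("top")
F=[(-190,65,20),(-190,-65,20),(100,-65,20),(100,65,20),(60,115,108),(100,0,222)]
U=np.array([(304,512),(485,533),(533,138),(360,116),(271,128),(453,45)])
px=np.array([180,130])+U/4
s=least_squares(lambda f:(proj(C,fixw(f,F))-px).ravel(),[580,40,-.1],x_scale=[1,1,.01],loss="soft_l1")
f=s.x;print(f,s.fun.reshape(-1,2).round(2))
np.save("f.npy",f)
for n,p in(("handle",(60,0,214)),("pad",(60,115,108)),("foot",(-5,0,27)),("nearend",(-180,0,40))):print(n,fixw(f,p).round(1))
c,si=np.cos(f[2]),np.sin(f[2])
for u in((425,298),(398,488)):
    w=at_z(C,np.array([180,130])+np.array(u)/4,56);d=w[:2]-f[:2];print("bar",w,c*d[0]+si*d[1],-si*d[0]+c*d[1])
E
```

```text
[ 5.70907843e+02  1.83689180e+01 -1.51648434e-01] [[-0.47  0.39]
 [ 0.23  1.06]
 [ 0.36 -0.59]
 [-0.89 -0.78]
 [-0.17  0.33]
 [ 0.73 -0.35]]
handle [[630.2   9.3 214. ]]
pad [[647.6 123.  108. ]]
foot [[566.   19.1  27. ]]
nearend [[393.   45.6  40. ]]
bar [538.80992891  22.01119408  56.        ] -32.27977017516857 -1.2484878866659708
bar [409.02298809  43.6622551   56.        ] -163.8479769246663 0.5474580878976987
```

```bash
python3 -m jog '[[33.4,-18.8,-8,0,0,0],[33.4,-18.8,-8,0,0,0],[33.4,-18.8,-8,0,0,0],[33.4,-18.8,-8,0,0,0],[33.4,-18.8,-8,0,0,0],[33.4,-18.8,-8,0,0,0],[33.4,-18.8,-8,0,0,0],[33.4,-18.8,-8,0,0,0],[33.4,-18.8,-8,0,0,0],[33.4,-18.8,-8,0,0,0],[33.4,-18.8,0,0,0,0],[33.4,-18.8,0,0,0,0]]' 100
python3 -m jog '[[33.4,-18.8,0,0,0,0],[33.4,-18.8,0,0,0,0],[33.4,-18.8,0,0,0,0],[33.4,-18.8,0,0,0,0],[33.4,-18.8,0,0,0,0],[33.4,-18.8,0,0,0,0],[0,0,0,0,0,-0.1486],[0,0,0,0,0,-0.1486],[0,0,0,0,0,-0.1486],[0,0,0,0,0,-0.1486],[0,0,0,0,0,-0.1486],[0,0,0,0,0,-0.1486]]'
python3 -m jog '[[0,0,0,0,0,-0.1486],[0,0,0,0,0,-0.1486],[0,0,0,0,0,-0.1486],[0,0,0,0,0,-0.1486],[0,0,0,0,0,-0.1486],[0,0,0,0,0,-0.1486],[0,0,0,0,0,-0.1486],[0,0,0,0,0,-0.1486],[0,0,0,0,0,-0.1486],[0,0,0,0,0,-0.1486],[0,0,0,0,0,-0.1486],[0,0,0,0,0,-0.1486]]'
python3 - <<'E'
from h import *
o=bot.get_obs();im=bot.capture("wrist");cv2.imwrite("pics/w1.png",im[...,::-1]);C=cam("wrist",o);f=np.load("f.npy")
print(o["tool_pos"],o["tcp_rot"],o["joint_positions"])
for n in("handle","lever_pad","bar","plunger"):
    for r in bot.outline_of(n,"wrist")[:2]:print(n,r["p"],r["pixel"],cv2.minAreaRect(np.argwhere(r["mask"])[:,::-1].astype(np.float32)))
print("pred",proj(C,fixw(f,[(20,0,222),(100,0,222),(60,115,108),(-18,22,50),(-18,-22,50),(-32,0,56),(-190,65,20)])).round(0))
E
```

```text
time: 2.55
tool_pos: [475.0, -158.8, 307.1]
tcp_rot: [3.141, -0.001, 0.316]
contact_force: [0.6, -1.0, -0.3]
grip_width: 91.6
finger_force: 0.0
time: 3.75
tool_pos: [629.4, 9.4, 306.5]
tcp_rot: [-3.141, 0.0, 1.214]
contact_force: [-0.3, 0.1, -0.0]
grip_width: 91.9
finger_force: 0.0
time: 4.95
tool_pos: [629.4, 9.4, 306.6]
tcp_rot: [-3.141, -0.0, 2.997]
contact_force: [0.2, -0.1, -0.3]
grip_width: 91.6
finger_force: 0.0
[629.43081284   9.36055307 306.57738532] [-3.14149280e+00 -1.94719273e-04  2.99672773e+00] [-1.06748646e-01  5.04583974e-01  1.05267414e+00 -9.23729270e-05
  1.58453293e+00 -1.53268132e+00]
handle 0.77 [281.8, 183.7] ((280.0, 194.5), (143.0, 34.0), 90.0)
lever_pad 0.79 [367.3, 191.7] ((341.4878845214844, 193.4084014892578), (29.15719223022461, 105.5086441040039), 88.83085632324219)
bar 0.9 [160.7, 149.2] ((157.66204833984375, 150.64060974121094), (80.53904724121094, 20.59640884399414), 16.50436019897461)
bar 0.85 [95.9, 43.9] ((99.6881103515625, 45.61881637573242), (104.71832275390625, 51.2893180847168), 77.27564239501953)
pred [[281. 173.]
 [281. 266.]
 [379. 191.]
 [298. 120.]
 [264. 120.]
 [281. 108.]
 [336. -30.]]
```

View pics/w1.png

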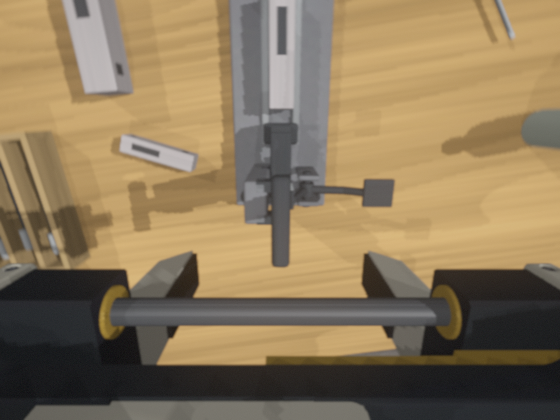

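```bash
python3 -m jog '[[0,0,22,0,0,0],[0,0,22,0,0,0],[0,0,22,0,0,0],[0,0,22,0,0,0],[0,0,22,0,0,0],[0,0,0,0,0,0]]'
python3 -m jog '[[0,0,0,0,0,0],[0,0,0,0,0,0],[0,0,0,0,0,0],[0,0,0,0,0,0],[0,0,0,0,0,0],[0,0,0,0,0,0],[0,0,0,0,0,0],[0,0,0,0,0,0],[0,0,0,0,0,0],[0,0,0,0,0,0]]' 0
```

```text
time: 5.8
tool_pos: [627.7, 9.5, 193.4]
tcp_rot: [-3.141, -0.006, 2.988]
contact_force: [-0.8, 0.6, 0.4]
grip_width: 92.0
finger_force: 0.0
time: 6.8
tool_pos: [629.4, 9.3, 196.7]
tcp_rot: [-3.141, -0.0, 2.991]
contact_force: [-0.8, 0.9, 0.3]
grip_width: 16.3
finger_force: 1.1
```

```bash
python3 -m jog '[[0,0,0,0,0,0],[0,0,0,0,0,0],[0,0,0,0,0,0],[0,0,-5,0,0,0],[0,0,-5,0,0,0],[0,0,-5,0,0,0],[0,0,-5,0,0,0],[0,0,-5,0,0,0],[0,0,-5,0,0,0],[0,0,-4,0,0,0],[0,0,0,0,0,0]]'
python3 - <<'E'
from h import *
o=bot.get_obs();f=np.load("f.npy");im=bot.capture("scene");S=cam("scene");print(o["tool_pos"],o["contact_force"],o["finger_force"])
for r in (0,34,45):print(r,proj(S,fixw(f,[(100,0,222+r),(20,0,222+r),(-18,22,27+r),(-18,-22,27+r)])).round(1).tolist())
a=im[150:300,200:340];cv2.imwrite("pics/s2.png",cv2.resize(a[...,::-1],None,fx=4,fy=4,interpolation=cv2.INTER_CUBIC))
E
```

```text
time: 7.9
tool_pos: [629.4, 9.6, 229.3]
tcp_rot: [3.141, -0.002, 2.991]
contact_force: [3.6, 1.0, -9.1]
grip_width: 15.9
finger_force: 30.0
[629.38724142   9.55053609 229.3021712 ] [ 3.6416746   0.99665685 -9.13242134] 29.99201327562332
0 [[262.5, 230.4], [269.1, 212.3], [278.5, 255.2], [264.7, 253.0]]
34 [[262.5, 220.5], [269.1, 202.5], [278.7, 247.1], [264.7, 245.0]]
45 [[262.4, 217.2], [269.1, 199.3], [278.7, 244.4], [264.7, 242.3]]
```

View pics/s2.png

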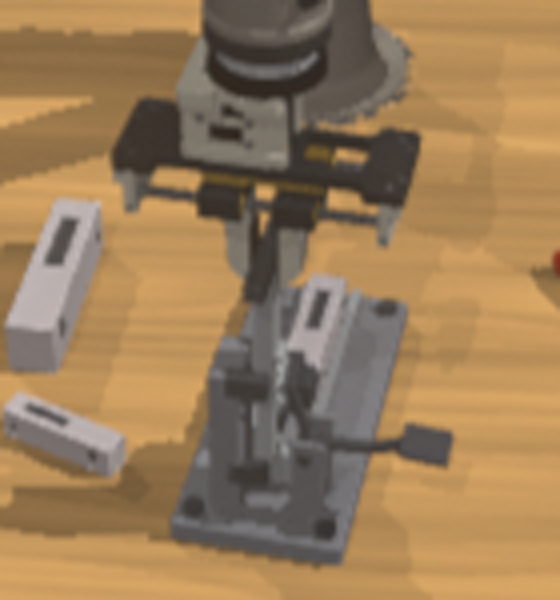

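The crop shows the handle held, with its near end at about (264, 221), which matches a rail height of about 33 mm. I'll raise it past 0.038, then let it down onto the pawl.

```bash
python3 -m jog '[[0,0,-5,0,0,0],[0,0,-4,0,0,0],[0,0,0,0,0,0],[0,0,0,0,0,0],[0,0,2.5,0,0,0],[0,0,2.5,0,0,0],[0,0,2,0,0,0],[0,0,0,0,0,0]]'
python3 -m jog '[[0,0,0,0,0,0],[0,0,0,0,0,0],[0,0,0,0,0,0],[0,0,0,0,0,0],[0,0,0,0,0,0],[0,0,0,0,0,0],[0,0,0,0,0,0]]' 60
```

```text
time: 8.75
tool_pos: [629.5, 9.5, 233.5]
tcp_rot: [3.141, 0.001, 2.991]
contact_force: [0.8, 4.3, -0.9]
grip_width: 16.0
finger_force: 30.0
time: 9.45
tool_pos: [629.4, 9.3, 232.7]
tcp_rot: [-3.141, -0.0, 2.991]
contact_force: [-0.6, 0.4, -0.5]
grip_width: 54.9
finger_force: 0.0
```

```bash
python3 -m jog '[[0,0,-35,0,0,0],[0,0,-35,0,0,0],[42.5,0,0,0,0,0],[42.5,0,0,0,0,0],[42.5,0,0,0,0,0],[42.5,0,0,0,0,0],[42.5,0,0,0,0,0],[42.5,0,0,0,0,0],[0,0,35,0,0,0],[0,0,35,0,0,0],[0,0,35,0,0,0],[0,0,0,0,0,0]]' 0
python3 - <<'E'
from h import *
o=bot.get_obs();im=bot.capture("wrist");cv2.imwrite("pics/w2.png",im[...,::-1]);C=cam("wrist",o);f=np.load("f.npy")
print(o["tool_pos"],o["tcp_rot"])
print("pred",proj(C,fixw(f,[(-164,15,56),(-164,-15,56),(-32,0,56),(-190,65,20),(-190,-65,20),(-18,22,64),(-18,-22,64),(10,0,35),(31,0,35),(20,0,222+37)])).round(0).tolist())
for n in("bar","plunger"):
    for r in bot.outline_of(n,"wrist")[:2]:print(n,r["p"],r["pixel"],r["mask"].sum())
E
```

```text
time: 10.65
tool_pos: [374.6, 47.9, 194.9]
tcp_rot: [-3.141, -0.007, 2.991]
contact_force: [0.6, 0.1, -0.1]
grip_width: 0.4
finger_force: 0.0
[374.63353039  47.88562503 194.86043881] [-3.14089633 -0.00748723  2.99062813]
pred [[296.0, 237.0], [266.0, 237.0], [281.0, 345.0], [340.0, 203.0], [222.0, 203.0], [301.0, 360.0], [262.0, 360.0], [281.0, 362.0], [281.0, 375.0], [282.0, 669.0]]
bar 0.96 [135.2, 348.3] 733
bar 0.94 [69.7, 229.4] 8459
```

View pics/w2.png

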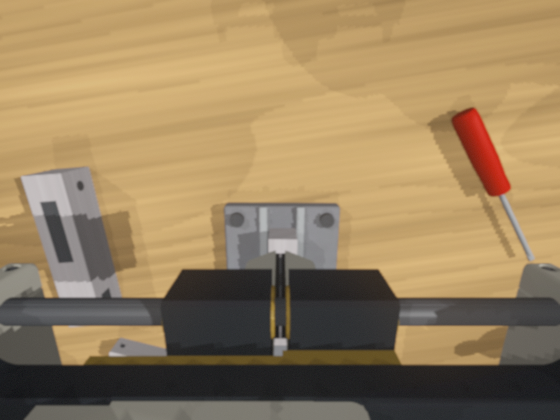

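```bash
python3 -m jog '[[0,0,27,0,0,0],[0,0,27,0,0,0],[0,0,27,0,0,0],[0,0,27,0,0,0],[0,0,27,0,0,0],[0,0,20,0,0,0],[0,0,7,0,0,0],[0,0,0,0,0,0],[-5,0,0,0,0,0],[-5,0,0,0,0,0],[-4,0,0,0,0,0],[0,0,0,0,0,0]]'
python3 -m jog '[[-2,0,0,0,0,0],[-2,0,0,0,0,0],[-2,0,0,0,0,0],[-2,0,0,0,0,0],[-2,0,0,0,0,0],[-2,0,0,0,0,0],[-2,0,0,0,0,0],[-2,0,0,0,0,0]]'
```

```text
time: 12.0
tool_pos: [392.5, 45.4, 36.3]
tcp_rot: [3.142, 0.002, 2.991]
contact_force: [-0.1, -0.5, -0.5]
grip_width: 0.3
finger_force: 0.0
time: 12.8
tool_pos: [407.0, 43.2, 35.6]
tcp_rot: [-3.141, -0.0, 2.991]
contact_force: [-2.0, 0.6, -1.0]
grip_width: 0.3
finger_force: 0.7
```

```bash
python3 -m jog '[[-2.5,0,0,0,0,0],[-2.5,0,0,0,0,0],[-2.5,0,0,0,0,0],[-2.5,0,0,0,0,0],[-2.5,0,0,0,0,0],[-2.5,0,0,0,0,0],[-2.5,0,0,0,0,0],[-2.5,0,0,0,0,0],[-2.5,0,0,0,0,0],[-2.5,0,0,0,0,0],[-1,0,0,0,0,0]]'
python3 - <<'E'
from h import *
C=cam("top");im=bot.capture("top")[130:280,220:340];cv2.imwrite("pics/t2.png",cv2.resize(im[...,::-1],None,fx=5,fy=4,interpolation=cv2.INTER_CUBIC))
E
```

```text
time: 13.9
tool_pos: [433.0, 39.2, 35.7]
tcp_rot: [-3.142, 0.0, 2.991]
contact_force: [-1.7, 0.7, 0.5]
grip_width: 0.7
finger_force: 1.1
```

```bash
python3 - <<'E'
from h import *
f=np.load("f.npy");S=cam("scene");im=bot.capture("scene");x0,y0=240,215
for t in(10,20,31):
  print(t,((proj(S,fixw(f,[(t+18,14,50),(t+18,-14,50),(t+18,14,20),(t+6,14,50),(t+6,-14,50)]))-[x0,y0])*8).round(0).tolist())
print("barend",((proj(S,fixw(f,[(1,15,56),(1,-15,56)]))-[x0,y0])*8).round().tolist())
a=im[y0:y0+75,x0:x0+80];cv2.imwrite("pics/s3.png",cv2.resize(np.clip(a[...,::-1].astype(float)*1.5,0,255).astype(np.uint8),None,fx=8,fy=8,interpolation=cv2.INTER_CUBIC))
for r in bot.outline_of("plunger","scene"):print(r["p"],r["pixel"])
E
```

```text
10 [[263.0, 356.0], [191.0, 345.0], [263.0, 413.0], [270.0, 335.0], [198.0, 323.0]]
20 [[258.0, 374.0], [185.0, 363.0], [257.0, 431.0], [264.0, 353.0], [192.0, 341.0]]
31 [[251.0, 395.0], [178.0, 383.0], [251.0, 452.0], [258.0, 373.0], [185.0, 361.0]]
barend [[281.0, 297.0], [204.0, 285.0]]
0.38 [265.5, 239.4]
```

View pics/s3.png

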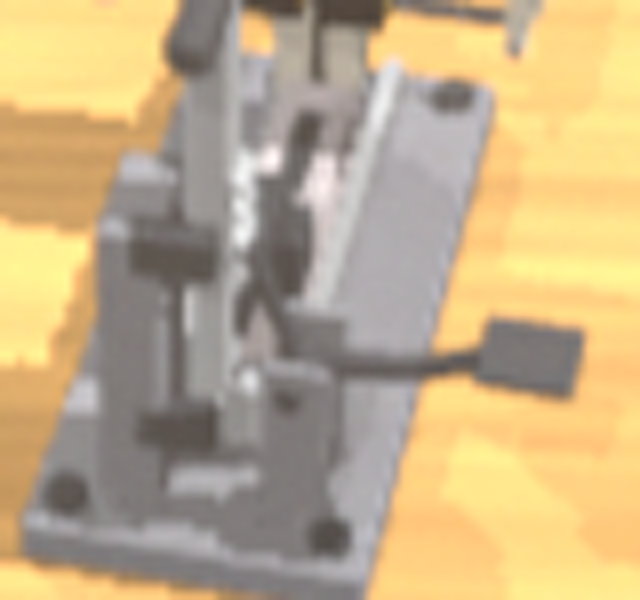

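The crop shows the foot clear and the bar under it. A bright edge near (248, 378) suggests the stop's tip is at about x 20. I'll creep towards it.

```bash
python3 -m jog '[[-1,0,0,0,0,0],[-1,0,0,0,0,0],[-1,0,0,0,0,0],[-1,0,0,0,0,0],[-1,0,0,0,0,0],[-1,0,0,0,0,0],[-1,0,0,0,0,0],[-1,0,0,0,0,0]]' | sed -n '1,2p;4p'
python3 -m jog '[[-0.5,0,0,0,0,0],[-0.5,0,0,0,0,0],[-0.5,0,0,0,0,0]]'| sed -n '1,2p;4p'
```

```text
time: 14.85
tool_pos: [440.7, 38.0, 35.7]
contact_force: [-4.0, 0.7, 2.2]
time: 15.15
tool_pos: [442.1, 37.8, 35.7]
contact_force: [-3.3, 0.2, 2.2]
```

```bash
python3 -m jog '[[-0.5,0,0,0,0,0],[-0.5,0,0,0,0,0],[-0.5,0,0,0,0,0]]'| sed -n '1,2p;4p'
```

```text
time: 15.45
tool_pos: [443.6, 37.6, 35.7]
contact_force: [-2.4, -1.2, 2.5]
```

```bash
python3 -m jog '[[-0.5,0,0,0,0,0],[-0.5,0,0,0,0,0],[-0.5,0,0,0,0,0]]'| sed -n '1,2p;4p'
```

```text
time: 15.75
tool_pos: [445.1, 37.4, 35.7]
contact_force: [-3.5, 0.8, 1.7]
```

```bash
python3 -m jog '[[-0.5,0,0,0,0,0],[-0.5,0,0,0,0,0],[-0.5,0,0,0,0,0]]'| sed -n '1,2p;4p'
```

```text
time: 16.05
tool_pos: [446.6, 37.1, 35.7]
contact_force: [-2.6, 0.1, 2.4]
```

```bash
python3 -m jog '[[-0.5,0,0,0,0,0],[-0.5,0,0,0,0,0],[0,0,0,0,0,0]]'| sed -n '1,2p;4p'
```

```text
time: 16.35
tool_pos: [447.7, 37.0, 35.7]
contact_force: [-2.7, 0.1, 0.4]
```

```bash
python3 - <<'E'
from h import *
o=bot.get_obs();f=np.load("f.npy");c,s=np.cos(f[2]),np.sin(f[2]);d=o["tool_pos"][:2]-f[:2]
print("TCP fx",c*d[0]+s*d[1],-s*d[0]+c*d[1])
T=cam("top");im=bot.capture("top")
for e in (-120,-125,-130,-115):print(e,((proj(T,fixw(f,[(e,15,56),(e,-15,56)]))-[260,170])*8).round().tolist())
cv2.imwrite("pics/t3.png",cv2.resize(im[170:240,260:340,::-1],None,fx=8,fy=8,interpolation=cv2.INTER_CUBIC))
F=[]
for i in range(10):bot.capture("top");F.append(bot.get_obs()["contact_force"])
print(np.mean(F,0),np.std(F,0))
E
```

```text
TCP fx -124.57562159921756 -0.22487542695238716
-120 [[131.0, 522.0], [218.0, 534.0]]
-125 [[129.0, 537.0], [216.0, 548.0]]
-130 [[127.0, 552.0], [214.0, 563.0]]
-115 [[132.0, 508.0], [219.0, 519.0]]
[-1.18334051 -0.08278522 -0.32707276] [0.74367208 0.45880474 0.65492836]
```

```bash
python3 -m jog '[[-0.5,0,0,0,0,0],[-0.5,0,0,0,0,0],[-0.5,0,0,0,0,0]]'| sed -n '1,2p;4p'
```

```text
time: 17.2
tool_pos: [448.8, 36.8, 35.7]
contact_force: [-2.5, 0.8, 0.7]
```

```bash
python3 -m jog '[[-0.5,0,0,0,0,0],[-0.5,0,0,0,0,0],[-0.5,0,0,0,0,0]]'| sed -n '1,2p;4p'
```

```text
time: 17.5
tool_pos: [450.5, 36.5, 35.7]
contact_force: [-2.3, 0.6, 1.7]
```

```bash
python3 -m jog '[[-0.5,0,0,0,0,0],[-0.5,0,0,0,0,0],[-0.5,0,0,0,0,0]]'| sed -n '1,2p;4p'
```

```text
time: 17.8
tool_pos: [452.0, 36.3, 35.7]
contact_force: [-1.9, 0.3, 1.8]
```

```bash
python3 -m jog '[[-0.5,0,0,0,0,0],[-0.5,0,0,0,0,0],[-0.5,0,0,0,0,0]]'| sed -n '1,2p;4p'
```

```text
time: 18.1
tool_pos: [453.5, 36.1, 35.7]
contact_force: [-3.0, 1.1, 1.8]
```

```bash
python3 -m jog '[[-0.5,0,0,0,0,0],[-0.5,0,0,0,0,0],[-0.5,0,0,0,0,0]]'| sed -n '1,2p;4p'
```

```text
time: 18.4
tool_pos: [455.0, 35.8, 35.7]
contact_force: [-2.6, 1.1, 0.8]
```

```bash
python3 - <<'E'
from h import *
from h import *
f=np.load("f.npy");c,s=np.cos(f[2]),np.sin(f[2]);d=bot.get_obs()["tool_pos"][:2]-f[:2]
print("TCP fx",c*d[0]+s*d[1])
im=bot.capture("top")
cv2.imwrite("pics/t3.png",cv2.resize(np.clip(1.5*im[170:240,260:340,::-1].astype(float),0,255).astype(np.uint8),None,fx=8,fy=8,interpolation=cv2.INTER_CUBIC))
E
```

```text
TCP fx -117.22028864143921
```

View pics/t3.png

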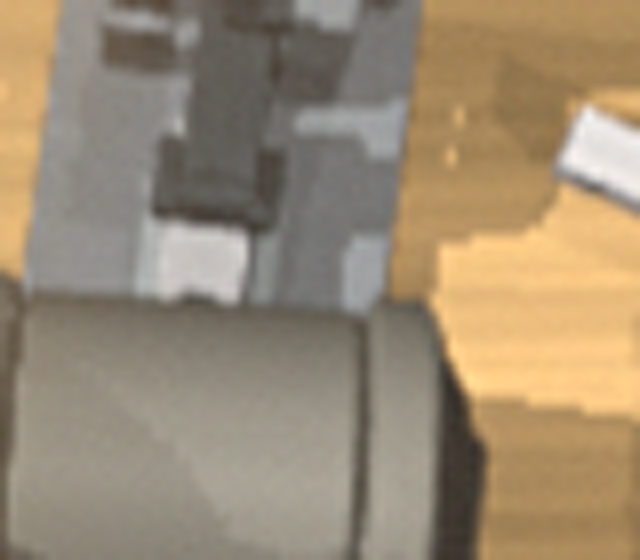

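The bar is under the foot, with its top showing at (205, 260), so I'll keep creeping.

```bash
python3 -m jog '[[-0.5,0,0,0,0,0],[-0.5,0,0,0,0,0],[-0.5,0,0,0,0,0]]'| sed -n '1,2p;4p'
```

```text
time: 18.75
tool_pos: [456.5, 35.6, 35.7]
contact_force: [-2.7, -0.4, 0.4]
```

```bash
python3 -m jog '[[-0.5,0,0,0,0,0],[-0.5,0,0,0,0,0],[-0.5,0,0,0,0,0]]'| sed -n '1,2p;4p'
```

```text
time: 19.05
tool_pos: [458.0, 35.4, 35.7]
contact_force: [-2.3, 0.4, 1.2]
```

```bash
python3 -m jog '[[-0.5,0,0,0,0,0],[-0.5,0,0,0,0,0],[-0.5,0,0,0,0,0]]'| sed -n '1,2p;4p'
```

```text
time: 19.35
tool_pos: [459.4, 35.2, 35.7]
contact_force: [-3.0, 0.0, 0.7]
```

```bash
python3 -m jog '[[-0.5,0,0,0,0,0],[-0.5,0,0,0,0,0],[-0.5,0,0,0,0,0]]'| sed -n '1,2p;4p'
```

```text
time: 19.65
tool_pos: [460.5, 35.0, 35.7]
contact_force: [-5.4, 0.9, 2.9]
```

```bash
python3 -m jog '[[-0.5,0,0,0,0,0],[-0.5,0,0,0,0,0],[-0.5,0,0,0,0,0]]'| sed -n '1,2p;4p'
```

```text
time: 19.95
tool_pos: [462.4, 34.8, 35.7]
contact_force: [-3.8, 1.1, 2.4]
```

```bash
python3 -m jog '[[-0.5,0,0,0,0,0],[-0.5,0,0,0,0,0],[0,0,0,0,0,0]]'| sed -n '1,2p;4p'
```

```text
time: 20.25
tool_pos: [463.6, 34.5, 35.7]
contact_force: [-3.3, 0.2, 1.7]
```

```bash
python3 -m jog '[[-0.5,0,0,0,0,0],[-0.5,0,0,0,0,0],[0,0,0,0,0,0]]'| sed -n '1,2p;4p'
```

```text
time: 20.55
tool_pos: [464.5, 34.4, 35.7]
contact_force: [-4.5, 1.2, 1.7]
```

```bash
python3 -m jog '[[-0.5,0,0,0,0,0],[-0.5,0,0,0,0,0],[0,0,0,0,0,0]]'| sed -n '1,2p;4p'
```

```text
time: 20.85
tool_pos: [464.9, 34.3, 35.7]
contact_force: [-5.1, 0.0, 4.2]
```

```bash
python3 -m jog '[[-0.3,0,0,0,0,0],[0,0,0,0,0,0],[0,0,0,0,0,0]]'| sed -n '1,2p;4p'; python3 - <<'E'
from h import *
F=[];P=[]
for i in range(6):bot.capture("top");o=bot.get_obs();F.append(o["contact_force"]);P.append(o["tool_pos"])
print(np.mean(F,0),np.mean(P,0))
E
```

```text
time: 21.15
tool_pos: [464.9, 34.4, 35.7]
contact_force: [-6.9, 0.6, 4.6]
[-5.60231047  0.71953765  4.75379677] [464.91153287  34.34425264  35.69195715]
```

```bash
python3 -m jog '[[3,0,0,0,0,0],[12,0,0,0,0,0],[0,0,-30,0,0,0],[0,0,-30,0,0,0],[0,0,-30,0,0,0],[0,0,-30,0,0,0],[0,0,-30,0,0,0],[0,38.4,0,0,0,0],[0,38.4,0,0,0,0],[0,38.4,0,0,0,0],[0,0,0,0,0,0.1428]]'
python3 -m jog '[[0,0,0,0,0,0.1428],[0,0,0,0,0,0.1428],[0,0,0,0,0,0.1428],[0,0,0,0,0,0.1428],[0,0,0,0,0,0.1428],[0,0,0,0,0,0.1428],[0,0,0,0,0,0.1428],[0,0,0,0,0,0.1428],[0,0,0,0,0,0.1428],[0,0,0,0,0,0.1428],[0,0,0,0,0,0]]'
python3 - <<'E'
from h import *
f=np.load("f.npy");c,s=np.cos(f[2]),np.sin(f[2]);o=bot.get_obs();d=o["tool_pos"][:2]-f[:2]
x,y=c*d[0]+s*d[1],-s*d[0]+c*d[1];print("TCP f",x,y,o["tool_pos"][2],"tool y",60-x,"tool x",115-y,o["tcp_rot"],np.pi/2+f[2])
im=bot.capture("top")
print(((proj(cam("top"),fixw(f,[(-102,0,56),(-97,0,56),(-107,0,56)]))-[260,170])*8).round().tolist())
cv2.imwrite("pics/t5.png",cv2.resize(np.clip(1.5*im[170:240,260:340,::-1].astype(float),0,255).astype(np.uint8),None,fx=8,fy=8,interpolation=cv2.INTER_CUBIC))
E
```

```text
time: 22.55
tool_pos: [469.5, 154.1, 186.1]
tcp_rot: [3.139, 0.003, 2.85]
contact_force: [0.4, 0.7, 0.7]
grip_width: 0.6
finger_force: 0.0
time: 23.65
tool_pos: [469.0, 150.5, 185.9]
tcp_rot: [3.139, -0.001, 1.418]
contact_force: [-0.1, 0.1, 0.7]
grip_width: 0.4
finger_force: 0.0
TCP f -120.68035100124422 115.19312549776136 185.91861914335576 tool y 180.68035100124422 tool x -0.19312549776135768 [ 3.13937192e+00 -5.52226751e-04  1.41847245e+00] 1.4191478932058612
[[181.0, 476.0], [183.0, 461.0], [179.0, 490.0]]
```

View pics/t5.png

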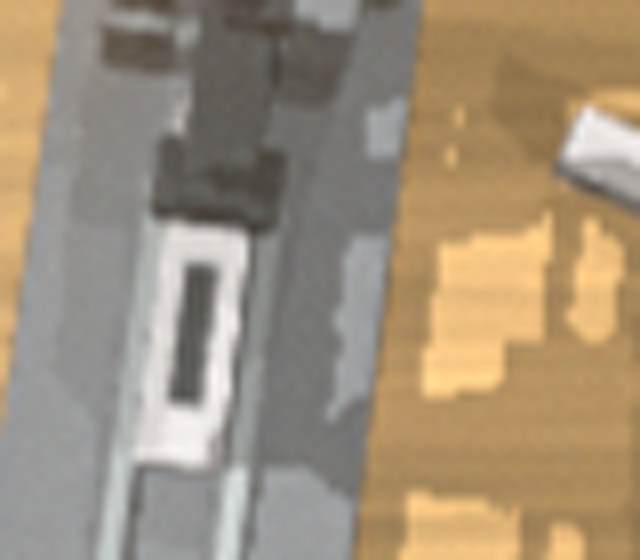

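The block sits home, its near end at row 466 (fixture x about -99). Next is the lever.

```bash
python3 -m jog '[[0,36.2,0,0,0,0],[0,36.2,0,0,0,0],[0,36.2,0,0,0,0],[0,36.2,0,0,0,0],[0,36,0,0,0,0],[0,0,20,0,0,0],[0,0,20,0,0,0],[0,0,15,0,0,0],[0,0,10,0,0,0],[0,0,4,0,0,0],[0,0,2,0,0,0],[0,0,0,0,0,0]]'
python3 -m jog '[[0,0,1.5,0,0,0],[0,0,1.5,0,0,0],[0,0,1.5,0,0,0],[0,0,1.5,0,0,0],[0,0,1.5,0,0,0],[0,0,1.5,0,0,0],[0,0,0,0,0,0]]'
```

```text
time: 24.9
tool_pos: [647.2, 123.3, 115.3]
tcp_rot: [3.141, -0.0, 1.421]
contact_force: [0.1, -0.3, 0.3]
grip_width: 0.3
finger_force: 0.0
time: 25.6
tool_pos: [647.1, 123.6, 106.7]
tcp_rot: [3.14, -0.001, 1.42]
contact_force: [-2.2, 1.1, 4.8]
grip_width: 0.3
finger_force: 2.6
```

```bash
python3 -m jog '[[0,0,1.5,0,0,0],[0,0,1.5,0,0,0],[0,0,1.5,0,0,0],[0,0,1.5,0,0,0]]'
python3 -m jog '[[0,0,1.5,0,0,0],[0,0,1.5,0,0,0],[0,0,1.5,0,0,0],[0,0,1.5,0,0,0],[0,0,0,0,0,0],[0,0,0,0,0,0],[0,0,0,0,0,0],[0,0,0,0,0,0],[0,0,0,0,0,0],[0,0,0,0,0,0]]'
```

```text
time: 26.0
tool_pos: [647.2, 123.6, 99.9]
tcp_rot: [3.141, -0.001, 1.42]
contact_force: [0.8, 3.0, 2.5]
grip_width: 0.9
finger_force: 1.4
time: 27.0
tool_pos: [646.9, 123.2, 93.7]
tcp_rot: [3.141, 0.0, 1.42]
contact_force: [1.3, 2.7, 3.7]
grip_width: 0.6
finger_force: 1.6
```

```bash
python3 -m jog '[[0,0,1.5,0,0,0],[0,0,1.5,0,0,0],[0,0,0,0,0,0],[0,0,0,0,0,0],[0,0,0,0,0,0],[0,0,0,0,0,0],[0,0,0,0,0,0]]'|sed -n '2p;4p'
python3 -m jog '[[0,0,-3,0,0,0],[0,0,-4,0,0,0],[0,0,-5,0,0,0],[0,0,-10,0,0,0],[0,0,-20,0,0,0],[0,0,-30,0,0,0],[0,0,-30,0,0,0],[0,0,0,0,0,0],[0,0,0,0,0,0]]'
python3 - <<'E'
from h import *
f=np.load("f.npy");S=cam("scene");im=bot.capture("scene");x0,y0=240,195
for r in (25,29,37):print(r,((proj(S,fixw(f,[(100,0,222+r),(100,0,206+r),(8,22,40+r),(60,115,108)]))-[x0,y0])*7).round(0).tolist())
cv2.imwrite("pics/s4.png",cv2.resize(np.clip(im[y0:y0+85,x0:x0+80,::-1].astype(float)*1.5,0,255).astype(np.uint8),None,fx=7,fy=7,interpolation=cv2.INTER_CUBIC))
E
```

```text
tool_pos: [646.9, 123.2, 90.7]
contact_force: [1.5, 3.3, 2.7]
time: 28.6
tool_pos: [646.8, 123.1, 193.4]
tcp_rot: [3.141, 0.0, 1.42]
contact_force: [0.2, -0.9, -0.4]
grip_width: 0.2
finger_force: 0.0
25 [[157.0, 197.0], [158.0, 230.0], [259.0, 398.0], [459.0, 440.0]]
29 [[157.0, 189.0], [158.0, 222.0], [259.0, 391.0], [459.0, 440.0]]
37 [[157.0, 172.0], [157.0, 205.0], [259.0, 377.0], [459.0, 440.0]]
```

View pics/s4.png

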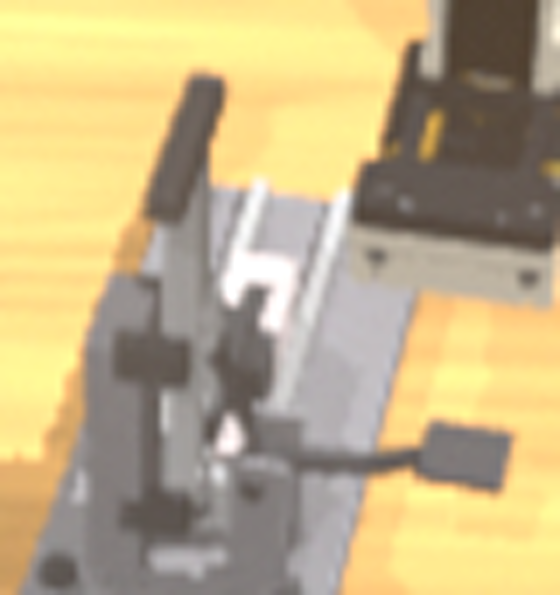

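The handle end at (165, 222) matches a rail height of 0.029. The lever is back at rest and the tool is clear of everything.

```bash
python3 -c "
from plant import bot
print(bot.close_job())"
```

```text
the job is handed in; nothing more can be done
None
```

The job is handed in, but no verdict came back. By the camera and force readings, the block is home against the bottomed plunger, the foot rests on it with the rail at about 0.029 m, the lever has sprung back and the arm is clear.

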